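# Offer a mould cover up to its screw holes

### The job

Take the aluminium cover plate by its grip bar, slide it out of the open end of its storage slide (the slide's lips keep it from being lifted before it is clear), and carry it over the open finger mould. Finish still holding it there: level and steady, hovering about 15 mm above the mould's face without touching it, its four holes lined up so that each threaded hole lies wholly within the wider hole above it, ready for the screws (either way round will do). Do not let go at the end, and leave the bottle, pliers, syringe and spatula where they are.

Things in the scene. Friction and masses are not known exactly. Their poses are not given: they have to be found in the camera images.
- cover: The loose cover plate: aluminium, 120 (x) x 90 (y) x 6 mm, about 0.3 kg, with four 12 mm through holes at x = +-47, y = +-33 mm and a steel bridge grip standing on its middle. Origin: centre of its underside; z up. At the start it lies on the floor of the storage slide (underside 8 mm above the table), its axes parallel to the slide's within 0.01 rad.
- cover_grip (a point): Centre of the cover's grip bar, 45 mm above the plate's underside, with the cover's axes. The bar is 70 mm long along x, 14 mm thick along y and 22 mm high, on two posts of the same thickness (12 mm along x, at x = +-26 mm). Pinch it here from above, fingers closing along y.
- cover_hole_a (a point): Centre, at the plate's underside, of the cover's hole at x = +47, y = +33 mm.
- cover_hole_b (a point): Centre, at the plate's underside, of the cover's diagonally opposite hole at x = -47, y = -33 mm. The other two holes lie at (+47, -33) and (-47, +33).
- rack: Storage slide: grey channel fixed to the table, running along its x, open at its -x end (roughly towards the robot). Origin: its middle, at table height. Floor 8 mm up, x -62 to +72 mm; side walls leave 4 mm play each side. Lips, x -30 to +72, overhang the plate's long edges by 5 mm, 3.5 mm above it (tops 21.5 mm up). Cover starts 0 to 15 mm towards -x; it is clear once its centre passes x = -90.
- mould: The open finger mould: an aluminium block 130 (x) x 100 (y) mm on a dark steel foot 170 x 120 x 12 mm, fixed to the table, with a pocket holding two finger forms in its upper face. Origin: centre of its underside, on the table; z up.
- mould_face (a point): Centre of the mould's level upper face, 60 mm above the table, with the mould's axes (the long side is x).
- mould_hole_a (a point): Mouth, in the upper face, of the 6 mm threaded hole at x = +47, y = +33 mm of the mould.
- mould_hole_b (a point): Mouth, in the upper face, of the 6 mm threaded hole at x = -47, y = -33 mm of the mould. The other two lie at (+47, -33) and (-47, +33).
- bottle: Bystander: white plastic bottle with a red cap, 68 mm in diameter, 160 mm high, standing beyond the work. Origin: centre of its underside.
- pliers: Bystander: pliers with yellow grips lying on the table, about 190 mm long, 16 mm high. Origin: at the joint, on the table.
- syringe: Bystander: white plastic syringe lying on the table, about 150 mm long, 20 mm thick. Origin: under the middle of its barrel.
- spatula: Bystander: spatula lying on the table along x between slide and mould, 170 mm long, under 35 mm high. Origin: near its middle, on the table.
Things that resemble listed ones, but are neither listed nor needed, are in the scene too. Leave any blue look-alike of the cover alone. There is more than one size of the rack; the job needs the middle-sized.

How it is judged (in metres and radians):
On the way:
1. the cover has been slid out of the open end of its slide, clear of the lips (x of cover in the frame of rack below -0.09 m), for 0.05 s.
At the end, for the whole second after the job is handed in: The cover is held by the fingers alone (touching neither mould nor slide), its underside 6 to 26 mm above the mould's face at the holes, tilted less than 0.08 rad, moving slower than 15 mm/s, and each of its holes within 3 mm horizontally of the threaded hole below it, either way round (((horizontal distance between cover_hole_a and mould_hole_a below 0.003 m and horizontal distance between cover_hole_b and mould_hole_b below 0.003 m) or (horizontal distance between cover_hole_a and mould_hole_b below 0.003 m and horizontal distance between cover_hole_b and mould_hole_a below 0.003 m)) and z of cover_hole_a in the frame of mould_face between 0.006 and 0.026 m and z of cover_hole_b in the frame of mould_face between 0.006 and 0.026 m and angle between cover's own z axis and vertical below 0.08 rad and contact force between cover and the fingers above 1 N and contact force between cover and mould below 0.1 N and contact force between cover and rack below 0.1 N and linear speed of cover below 0.015 m/s); the arm keeps its last pose, push and grip.
It fails at once if the bottle was moved by more than 20 mm (distance of bottle from where it was at the start of the episode above 0.02 m).
It fails at once if the pliers was moved by more than 20 mm (distance of pliers from where it was at the start of the episode above 0.02 m).
It fails at once if the syringe was moved by more than 20 mm (distance of syringe from where it was at the start of the episode above 0.02 m).
It fails at once if the spatula was moved by more than 20 mm (distance of spatula from where it was at the start of the episode above 0.02 m).
It also fails if it takes over 43 s, if anything falls off the work surface, if the arm or the gripper's body presses on something with over 40 N, if the wrist force passes 120 N, or if a joint passes its speed limit or range.

### The arm

A 6-joint arm with a two-finger parallel gripper is mounted at the origin on the work surface. World frame = base frame: x ahead of the robot, y to its left, z up, the work surface at z = 0. Lengths are in m, angles in degrees, forces in N, time in s.
With the tool pointing down it reaches from about 0.2 to 0.875 m from the base axis. Payload 3.4 kg.
Tool frame: the origin (TCP) lies at the very end of the fingers, on their centre line; the grasp point (between the pads) lies 19 mm behind it; z points along the fingers, x is the direction in which the jaws open and shut, and the axes are right-handed (so a half turn about z gives the same grasp; the last joint's range is limited). The gripper opens to 94 mm and grips with 3 to 60 N. Pads are 16 mm wide; open, the fingers measure 119 mm over their backs; the gripper's body (75 mm by 177 mm) begins 78 mm behind the grasp point.
Start: joints at [58.9, 15.808, 86.224, -0, 77.962, -6.933], TCP at [0.235, 0.525, 0.205] pointing down, gripper open.
Joint ranges: [-165.64, 165.64], [-43.16, 119.46], [12.63, 154.43], [-67.54, 247.53], [6.08, 155.33], [-154.97, 154.97]. Speed limits (degrees/s): [147.25, 147.25, 180, 180, 180, 180].

### API

Orientations are given as a 3x3 rotation matrix whose columns are the frame's x, y, z axes.
In Python, from bench import robot gives the robot as it stands.
- The arm moves only by the tool drive_tool, never from a script. Its argument "rows" is a list of rows, each a list of 3 entries, a list of its own where there are three numbers: the turn, a rotation vector about the tool's x, y, z in degrees, then the shift along the tool's x, y, z in m, then the opening, from 0 (shut) to 1 (fully open). A call has 1 to 8 rows; each row shifts and turns the pose as measured when the row begins, along the tool's axes as they then stand; what a row does not reach is not made up. A row lasts 1/12 s, in which the tool goes at most 41.7 mm and 7.16 degrees, less where a joint would pass 70% of its speed; a pose out of reach is approached as far as the arm can. A call with a gripper value outside its range is refused whole. The fingers move at their own pace and stop on an object; "grip_force" is the grip in N (left out, the last holds). Time passes only in rows, so rows that do not move let the fingers close. It gives the time, the measured TCP pose, the force and the opening at its end, in the units of the state.
- robot.sense(): the state, without advancing time (a new reading comes with each control period).
- robot.read_camera(name): name is "side" or "top" or "wrist"; returns a dict with "image" (400x640x3 uint8, blue, green, red), "intrinsics" (3x3 intrinsics, pixels), "k1" (the pictures are not rectified: a ray, as slopes to the right and down, at radius r is drawn at 1 + k1 r^2 times it, then the intrinsics apply), "extrinsics" (4x4, takes a point from camera to world coordinates). Camera axes: x right, y down, z forward; pixel columns grow to the right and rows downward; lengths in m; the calibration is good to about 2 mm. A picture is of the moment at which its call begins. There is no depth.
- robot.job_done(): hands the job in, once; it reports no verdict.
The state is a dict: "t": time; "joints": joint angles; "qd": joint speeds; "tau": joint torques, N m; "position": TCP position; "eef_rot": TCP orientation; "contact_force": force on the tool from outside, world axes, zero at the start; "ft_torque": the same for the moment, N m; "opening": opening from 0.0 (shut) to 1.0 (fully open).
Only numpy, scipy, OpenCV 4.12 (cv2) and the standard library are available. Lean on these libraries where they do the work, as an engineer would, in place of code of your own. Each camera call takes 0.05 s, during which the arm holds its last target. There are 200 camera calls.

## Working session

There is one attempt and no reset: what is moved stays moved. The work goes in short steps, Python scripts to look and compute and a tool call to move; the robot and the scene stay as the last step left them, time stands still between calls to the robot, and variables do not carry over. Pictures are saved under pics/ and viewed, about 8 in all and at most 12, crops included, and the job is handed in when it is done.

Besides the shell and the picture viewer there is one more tool, called after "Request:" in YAML: its name, and indented under it one key for each argument. drive_tool: Moves the arm, as the interface text tells. Its arguments: {"type":"object","properties":{"rows":{"type":"array"},"grip_force":{"type":"number"}},"required":["rows"]}

```bash
mkdir -p pics; ls; cat > h.py <<'E'
import numpy as np, cv2, pickle
from bench import robot
def snap(n,f):
    c=robot.read_camera(n); cv2.imwrite(f'pics/{f}.png',c['image']); pickle.dump(c,open(f'pics/{f}.pkl','wb')); return c
def load(f): return pickle.load(open(f'pics/{f}.pkl','rb'))
def ray(c,uv):
    K=np.array(c['intrinsics']); d=np.array([c['k1'],0,0,0,0.])
    p=cv2.undistortPoints(np.array(uv,float).reshape(-1,1,2),K,d,None,None,None) if 0 else cv2.undistortPointsIter(np.array(uv,float).reshape(-1,1,2),K,d,None,None,(3,100,1e-10))
    p=p.reshape(-1,2); E=np.array(c['extrinsics'])
    return E[:3,3],np.c_[p,np.ones(len(p))]@E[:3,:3].T
def atz(c,uv,z):
    o,D=ray(c,uv); return o+D*((z-o[2])/D[:,2])[:,None]
def proj(c,P):
    E=np.linalg.inv(np.array(c['extrinsics'])); r=cv2.Rodrigues(E[:3,:3])[0]
    return cv2.projectPoints(np.array(P,float).reshape(-1,1,3),r,E[:3,3],np.array(c['intrinsics']),np.array([c['k1'],0,0,0,0.]))[0].reshape(-1,2)
E
python3 - <<'E'
from h import *
s=robot.sense(); print(s['t'],s['position'],s['eef_rot'],s['opening'])
for n in('top','side'):
    c=snap(n,n+'0'); print(n,c['k1'],np.round(c['intrinsics'],1).tolist(),np.round(c['extrinsics'],3).tolist())
E
```

```text
pics
0.0 [0.23509864 0.52411436 0.20461211] [[ 4.09386074e-01  9.12360713e-01 -9.86193754e-04]
 [ 9.12359388e-01 -4.09387183e-01 -1.57554394e-03]
 [-1.84119947e-03 -2.54757383e-04 -9.99998273e-01]] 1.00105057687471
top -0.11543474002976581 [[502.4, 0.0, 320.4], [0.0, 502.4, 202.9], [0.0, 0.0, 1.0]] [[0.012, -0.998, 0.068, 0.49], [-1.0, -0.012, -0.008, 0.004], [0.009, -0.068, -0.998, 1.282], [0.0, 0.0, 0.0, 1.0]]
side -0.06111443754358244 [[440.2, 0.0, 315.6], [0.0, 440.2, 200.3], [0.0, 0.0, 1.0]] [[0.746, -0.42, 0.517, 0.006], [-0.665, -0.487, 0.566, -0.617], [0.014, -0.766, -0.642, 0.778], [0.0, 0.0, 0.0, 1.0]]
```

View pics/top0.png

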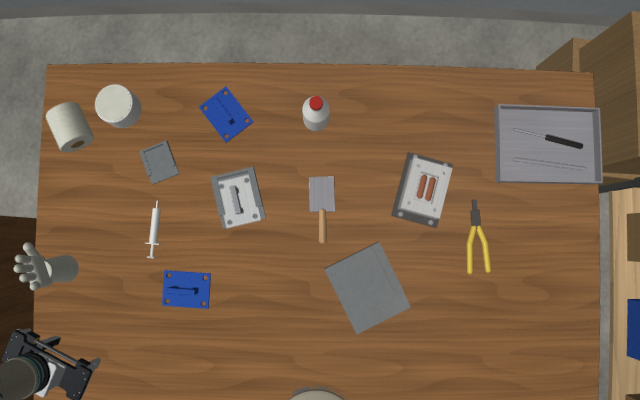

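View pics/side0.png

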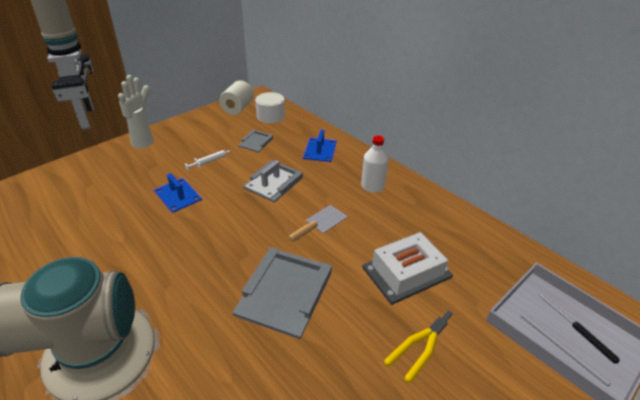

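The top picture shows the silver cover in a grey slide at (238,198). The blue look-alikes are at (226,114) and (186,289). The empty slides are a small one at (159,162) and a large one at (367,288). The middle-sized one at (238,198) fits because it holds the aluminium cover. The mould is at (422,190), the spatula at (322,208) and the bottle at (316,112). I'll confirm in an enlarged crop.

```bash
python3 - <<'E'
from h import *
im=load('top0')['image']
a=cv2.resize(im[160:235,205:272],None,fx=6,fy=6,interpolation=cv2.INTER_CUBIC)
b=cv2.resize(im[150:225+5,388:456],None,fx=6,fy=6,interpolation=cv2.INTER_CUBIC)
h=max(a.shape[0],b.shape[0]); 
o=np.zeros((h,a.shape[1]*0+800,3),np.uint8)
a=a[:, :392]; o[:a.shape[0],:a.shape[1]]=a; o[:b.shape[0],400:800]=b[:,:400]
cv2.imwrite('pics/crop1.png',o)
E
```

```text
(no output)
```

View pics/crop1.png

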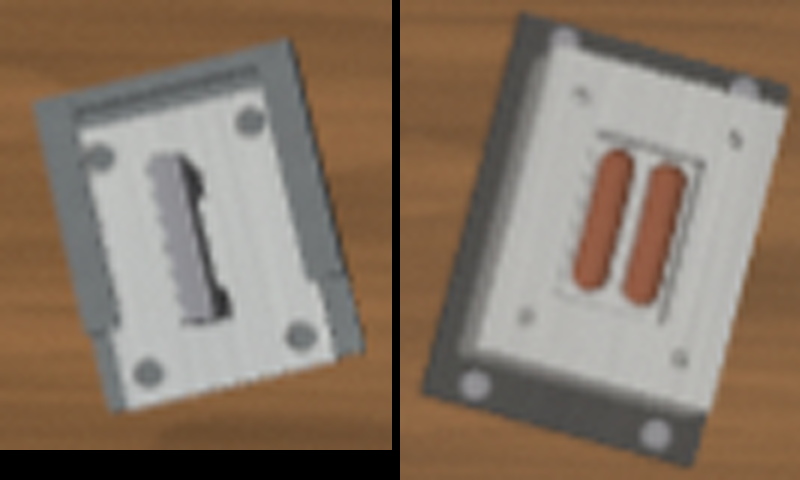

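The silver plate with four dark holes sits in the lipped slide, whose open end is at the bottom, towards the robot. The cover holes are at crop (99,157), (250,122), (302,336) and (148,374). The bar top runs (164,154)–(199,322). The mould holes are at (583,95), (736,139), (681,358) and (527,316). Next I'll measure these.

```bash
cat >> h.py <<'E'
T=np.array([[47,33],[47,-33],[-47,-33],[-47,33]])/1000.
def fit(P,T=T):  # planar rigid fit: centre, yaw deg, residual mm
    P=P[:,:2]; a=(T-T.mean(0))@[1,1j]; b=(P-P.mean(0))@[1,1j]; r=np.vdot(a,b); w=r/abs(r)
    return P.mean(0)-(T.mean(0)@[1,1j]*w).view(float) if 0 else P.mean(0), np.degrees(np.angle(r)), abs(r)/np.vdot(a,a).real, np.round(1000*np.abs(b-w*a),1)
E
python3 - <<'E'
from h import *
c=load('top0')
cv=(np.array([(99,157),(250,122),(302,336),(148,374)])+.5)/6-.5+[205,160]
mo=(np.array([(183,95),(336,139),(281,358),(127,316)])+.5)/6-.5+[388,150]
bar=(np.array([(164,154),(199,322)])+.5)/6-.5+[205,160]
print('cover',fit(atz(c,cv,.013))); print('mould',fit(atz(c,mo,.060)))
B=atz(c,bar,.064);print('bar',B.mean(0),np.linalg.norm(B[0]-B[1]),np.degrees(np.arctan2(*(B[0]-B[1])[1::-1])))
s=(np.array([(34,102),(292,38),(365,352),(110,412)])+.5)/6-.5+[205,160]
print('rack corners',np.round(atz(c,s[:2],.0215),3).tolist(),np.round(atz(c,s[2:],.014),3).tolist())
for n,uv in dict(spat=(322,208),bottle=(316,103),sp0=(322,177),sp1=(322,242)).items(): print(n,atz(c,[uv],.0)[0].round(3))
E
```

```text
cover (array([0.57971018, 0.20306098]), np.float64(14.389567418650476), np.float64(1.0026932834302142), array([0.4, 0.4, 0.6, 0.4]))
mould (array([ 0.61515574, -0.26601079]), np.float64(-14.558399232614587), np.float64(0.9990778818417194), array([0.3, 0.4, 0.1, 0.2]))
bar [0.57974904 0.20255048 0.064     ] 0.07002296403482079 13.117577651537157
rack corners [[0.64, 0.274, 0.022], [0.668, 0.165, 0.022]] [[0.536, 0.132, 0.014], [0.509, 0.239, 0.014]]
spat [ 0.565 -0.011  0.   ]
bottle [0.838 0.008 0.   ]
sp0 [ 0.644 -0.01   0.   ]
sp1 [ 0.478 -0.012  0.   ]
```

Everything agrees: the scale is within 0.3 %, residuals are under 0.7 mm, and the bar centre matches the plate centre. Next is a helper that turns a target pose into tool-frame rows.

```bash
cat >> h.py <<'E'
from scipy.spatial.transform import Rotation as Rn
def Rdown(yaw):
    a=np.radians(yaw); x=np.array([np.cos(a),np.sin(a),0]); z=np.array([0,0,-1.]); return np.c_[x,np.cross(z,x),z]
def plan(xyz,yaw,n=1,p=None,R=None):
    s=robot.sense(); p=np.array(s['position']) if p is None else p; R=np.array(s['eef_rot']) if R is None else R
    Rt=Rdown(yaw); w=Rn.from_matrix(R.T@Rt).as_rotvec()/n; d=(np.array(xyz)-p)/n
    for i in range(n):
        Ri=R@Rn.from_rotvec(w*i).as_matrix(); print((np.degrees(w).round(2)).tolist(),(Ri.T@d).round(4).tolist())
E
python3 -c "
from h import *
plan([.30,.40,.23],90,5)
plan([.58,.203,.14],104.4,9,np.array([.30,.40,.23]),Rdown(90))"
```

```text
[-0.01, 0.02, -4.83] [-0.0174, 0.022, -0.005]
[-0.01, 0.02, -4.83] [-0.0191, 0.0205, -0.005]
[-0.01, 0.02, -4.83] [-0.0208, 0.0188, -0.005]
[-0.01, 0.02, -4.83] [-0.0223, 0.017, -0.005]
[-0.01, 0.02, -4.83] [-0.0237, 0.015, -0.005]
[0.0, 0.0, -1.6] [-0.0219, 0.0311, 0.01]
[0.0, 0.0, -1.6] [-0.0227, 0.0305, 0.01]
[0.0, 0.0, -1.6] [-0.0236, 0.0298, 0.01]
[0.0, 0.0, -1.6] [-0.0244, 0.0292, 0.01]
[0.0, 0.0, -1.6] [-0.0252, 0.0285, 0.01]
[0.0, 0.0, -1.6] [-0.026, 0.0278, 0.01]
[0.0, 0.0, -1.6] [-0.0268, 0.027, 0.01]
[0.0, 0.0, -1.6] [-0.0275, 0.0263, 0.01]
[0.0, 0.0, -1.6] [-0.0282, 0.0255, 0.01]
```

Request:
drive_tool:
  rows:
    - [[0,0,-4.8],[-0.017,0.022,-0.005],1]
    - [[0,0,-4.8],[-0.019,0.02,-0.005],1]
    - [[0,0,-4.8],[-0.021,0.019,-0.005],1]
    - [[0,0,-4.8],[-0.022,0.017,-0.005],1]
    - [[0,0,-4.8],[-0.024,0.015,-0.005],1]

```text
t: 0.52
position: [0.299, 0.3997, 0.2258]
eef_rot: [[-0.024, 1.0, -0.007], [1.0, 0.024, -0.005], [-0.005, -0.007, -1.0]]
contact_force: [0.7, 0.5, -0.1]
opening: 1.002
```

Request:
drive_tool:
  rows:
    - [[0,0,-1.6],[-0.022,0.031,0.007],1]
    - [[0,0,-1.6],[-0.023,0.03,0.007],1]
    - [[0,0,-1.6],[-0.024,0.03,0.007],1]
    - [[0,0,-1.6],[-0.024,0.029,0.007],1]
    - [[0,0,-1.6],[-0.025,0.028,0.007],1]
    - [[0,0,-1.6],[-0.026,0.028,0.007],1]
    - [[0,0,-1.6],[-0.027,0.027,0.007],1]
    - [[0,0,0],[0,0,0],1]

```text
t: 1.18
position: [0.5294, 0.2402, 0.1739]
eef_rot: [[-0.231, 0.973, -0.006], [0.973, 0.231, -0.005], [-0.003, -0.007, -1.0]]
contact_force: [-0.0, 0.5, 0.0]
opening: 1.003
```

```bash
python3 -c "
from h import *
plan([.58,.203,.13],104.4,5)"
```

```text
[-0.07, 0.04, -0.21] [-0.0095, 0.0082, 0.0087]
[-0.07, 0.04, -0.21] [-0.0096, 0.0081, 0.0088]
[-0.07, 0.04, -0.21] [-0.0096, 0.0081, 0.0088]
[-0.07, 0.04, -0.21] [-0.0097, 0.0081, 0.0088]
[-0.07, 0.04, -0.21] [-0.0097, 0.008, 0.0088]
```

Request:
drive_tool:
  rows:
    - [[-0.1,0,-0.2],[-0.0095,0.008,0.007],1]
    - [[-0.1,0,-0.2],[-0.0095,0.008,0.007],1]
    - [[-0.1,0,-0.2],[-0.0095,0.008,0.007],1]
    - [[-0.1,0,-0.2],[-0.0095,0.008,0.007],1]
    - [[0,0,-0.2],[-0.0095,0.008,0.007],1]
    - [[0,0,0],[0,0,0],1]

```text
t: 1.68
position: [0.5823, 0.1998, 0.1332]
eef_rot: [[-0.249, 0.969, -0.002], [0.969, 0.249, -0.004], [-0.003, -0.003, -1.0]]
contact_force: [0.4, -0.9, 0.2]
opening: 0.999
```

```bash
python3 -c "
from h import *
c=snap('wrist','w1'); snap('top','top1')
E=np.array(c['extrinsics']);print(E.round(3).tolist(), c['k1'])
print(robot.sense()['position'])
plan([.58,.203,.034],104.4,5)"
```

```text
[[-0.249, 0.928, 0.278, 0.5], [0.968, 0.239, 0.069, 0.179], [-0.003, 0.286, -0.958, 0.312], [0.0, 0.0, 0.0, 1.0]] -0.04883007717763026
[0.58098047 0.20117116 0.13448224]
[-0.04, 0.02, 0.0] [0.0004, -0.0, 0.0201]
[-0.04, 0.02, 0.0] [0.0004, -0.0, 0.0201]
[-0.04, 0.02, 0.0] [0.0004, -0.0001, 0.0201]
[-0.04, 0.02, 0.0] [0.0004, -0.0001, 0.0201]
[-0.04, 0.02, 0.0] [0.0004, -0.0001, 0.0201]
```

View pics/w1.png

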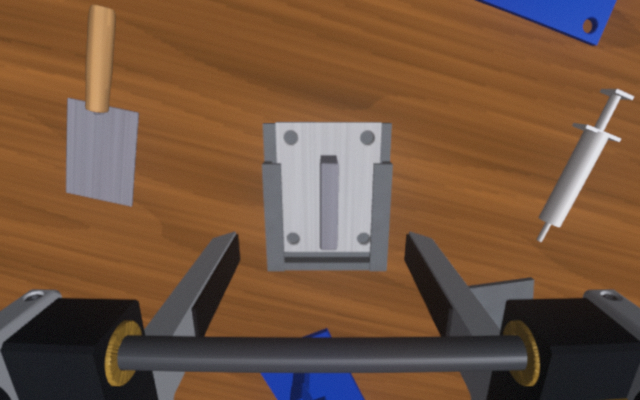

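The wrist view shows the cover with holes at (291,138), (367,138), (363,238) and (293,238). The bar lies between the open fingers, and the slide's open end is at the top of the picture. I'll cross-check it numerically.

```bash
python3 -c "
from h import *
c=load('w1')
print(fit(atz(c,[(363,238),(293,238),(291,138),(367,138)],.013)))
print(atz(c,[(329.5,157),(329.5,250),(329,203)],.064))"
```

```text
(array([0.58111424, 0.20528996]), np.float64(14.27651132908838), np.float64(0.9892337515088602), array([0.7, 0.5, 0.8, 0.5]))
[[0.54312401 0.19525147 0.064     ]
 [0.61428291 0.21403327 0.064     ]
 [0.57696343 0.20378981 0.064     ]]
```

Both cameras agree within about 2 mm, so I'll descend and grip at (0.580, 0.204).

Request:
drive_tool:
  rows:
    - [[0,0,0],[0.001,0,0.02],1]
    - [[0,0,0],[0.001,0,0.02],1]
    - [[0,0,0],[0.001,0,0.02],1]
    - [[0,0,0],[0,0,0.018],1]
    - [[0,0,0],[0,0,0.012],1]
    - [[0,0,0],[0,0,0.005],1]
    - [[0,0,0],[0,0,0],1]

```text
t: 2.37
position: [0.5798, 0.2097, 0.0419]
eef_rot: [[-0.254, 0.967, 0.006], [0.967, 0.254, 0.003], [0.001, 0.006, -1.0]]
contact_force: [0.1, -0.5, -0.9]
opening: 0.999
```

```bash
python3 -c "
from h import *
s=robot.sense();print(s['position'],s['contact_force'],s['opening'])
plan([.58,.204,.034],104.4,1)"
```

```text
[0.57984655 0.20972246 0.04190159] [ 0.08067147 -0.5166099  -0.87028603] 0.9987189588781704
[0.35, -0.06, 0.29] [-0.0056, -0.0014, 0.0079]
```

Request:
drive_tool:
  rows:
    - [[0.3,0,0.2],[-0.0045,-0.001,0.006],1]
    - [[0,0,0],[-0.001,0,0.002],1]
    - [[0,0,0],[0,0,0],1]

```text
t: 2.62
position: [0.5811, 0.2051, 0.0357]
eef_rot: [[-0.252, 0.968, 0.004], [0.968, 0.252, 0.002], [0.001, 0.004, -1.0]]
contact_force: [0.2, 0.2, 0.3]
opening: 1.0
```

```bash
python3 -c "
from h import *
for i in range(3): s=robot.sense();print(s['position'],s['qd'])
plan([.58,.204,.034],104.4,1)"
```

```text
[0.58114141 0.20507716 0.03572858] [-0.11762425 -0.31651156 -0.29392333 -0.25284065  0.42585466  0.01961154]
[0.58114141 0.20507716 0.03572858] [-0.11762425 -0.31651156 -0.29392333 -0.25284065  0.42585466  0.01961154]
[0.58114141 0.20507716 0.03572858] [-0.11762425 -0.31651156 -0.29392333 -0.25284065  0.42585466  0.01961154]
[0.23, -0.07, 0.17] [-0.0008, -0.0014, 0.0017]
```

Request:
drive_tool:
  rows:
    - [[0.2,0,0],[-0.001,-0.001,0.001],0.3]
    - [[0,0,0],[0,0,0],0.2]
    - [[0,0,0],[0,0,0],0]
    - [[0,0,0],[0,0,0],0]
    - [[0,0,0],[0,0,0],0]
    - [[0,0,0],[0,0,0],0]
    - [[0,0,0],[0,0,0],0]
    - [[0,0,0],[0,0,0],0]
  grip_force: 40

```text
t: 3.28
position: [0.5825, 0.2038, 0.0374]
eef_rot: [[-0.251, 0.968, 0.005], [0.968, 0.251, 0.003], [0.001, 0.005, -1.0]]
contact_force: [0.0, -0.2, 1.1]
opening: 0.469
```

Request:
drive_tool:
  rows:
    - [[0,0,0],[0,0,0],0]
    - [[0,0,0],[0,0,0],0]
    - [[0,0,0],[0,0,0],0]
    - [[0,0,0],[0,0,0],0]

```text
t: 3.62
position: [0.5824, 0.2038, 0.0374]
eef_rot: [[-0.251, 0.968, 0.005], [0.968, 0.251, 0.003], [0.001, 0.005, -1.0]]
contact_force: [0.0, -0.1, 0.1]
opening: 0.189
```

Request:
drive_tool:
  rows:
    - [[0,0,0],[0,0,0.002],0]
    - [[0,0,0],[0,0,0],0]
    - [[0,0,0],[0,0,0],0]
    - [[0,0,0],[0,0,0],0]
    - [[0,0,0],[0,0,0],0]

```text
t: 4.03
position: [0.5822, 0.2044, 0.0368]
eef_rot: [[-0.251, 0.968, 0.005], [0.968, 0.251, 0.003], [0.002, 0.006, -1.0]]
contact_force: [-0.5, -0.1, 1.8]
opening: 0.148
```

```bash
python3 -c "
from h import *
s=robot.sense();print(s['position'],s['contact_force'],s['opening'],s['qd'])
p=np.array(s['position']); a=np.radians(14.4); plan(p+[-.11*np.cos(a),-.11*np.sin(a),.0015],104.4,1)"
```

```text
[0.58218074 0.20443626 0.03683873] [-0.50262667 -0.10231885  1.77321387] 0.14837000434298087 [ 0.04081011  0.01471313 -0.03246676 -0.02658486  0.02121074  0.05502148]
[0.32, -0.12, 0.12] [0.0002, -0.11, -0.0021]
```

The bar is gripped: opening 0.148 is 14 mm. I'll pull along tool −y in small steps with a slight lift.

Request:
drive_tool:
  rows:
    - [[0,0,0],[0,-0.005,-0.001],0]
    - [[0,0,0],[0,-0.01,0],0]
    - [[0,0,0],[0,-0.01,0],0]
    - [[0,0,0],[0,-0.01,0],0]

```text
t: 4.37
position: [0.5489, 0.1954, 0.0369]
eef_rot: [[-0.251, 0.968, 0.009], [0.968, 0.251, 0.004], [0.002, 0.01, -1.0]]
contact_force: [2.5, -0.1, -0.2]
opening: 0.147
```

```bash
python3 -c "
from h import *
s=robot.sense();print(s['position'],s['contact_force'],s['opening'])
p0=np.array([.5822,.2044,.0378]); a=np.radians(14.4); plan(p0+[-.11*np.cos(a),-.11*np.sin(a),.0],104.4,6)"
```

```text
[0.54893393 0.19542086 0.03691994] [ 2.54361207 -0.11197026 -0.15606569] 0.14662534065672267
[0.09, -0.02, 0.02] [0.0001, -0.0126, -0.0003]
[0.09, -0.02, 0.02] [0.0001, -0.0126, -0.0002]
[0.09, -0.02, 0.02] [0.0001, -0.0126, -0.0002]
[0.09, -0.02, 0.02] [0.0001, -0.0126, -0.0002]
[0.09, -0.02, 0.02] [0.0001, -0.0126, -0.0002]
[0.09, -0.02, 0.02] [0.0001, -0.0126, -0.0002]
```

Request:
drive_tool:
  rows:
    - [[0.1,0,0],[0,-0.013,-0.001],0]
    - [[0.1,0,0],[0,-0.013,0],0]
    - [[0.1,0,0],[0,-0.013,0],0]
    - [[0.1,0,0],[0,-0.013,0],0]
    - [[0,0,0],[0,-0.013,0],0]
    - [[0,0,0],[0,-0.013,0],0]
    - [[0,0,0],[0,-0.013,0],0]
    - [[0,0,0],[0,0,0],0]

```text
t: 5.03
position: [0.4419, 0.1679, 0.0362]
eef_rot: [[-0.251, 0.968, -0.009], [0.968, 0.251, -0.001], [0.002, -0.009, -1.0]]
contact_force: [-1.2, 0.2, -2.0]
opening: 0.147
```

```bash
python3 -c "
from h import *
s=robot.sense();print(s['position'],s['contact_force'],s['opening'])
snap('top','top2')
im=load('top2')['image']; cv2.imwrite('pics/crop2.png',cv2.resize(im[150:270,170:330],None,fx=5,fy=5,interpolation=cv2.INTER_CUBIC))"
```

```text
[0.44186019 0.16790286 0.03616978] [-1.18572723  0.21356146 -1.99524618] 0.14708867688962898
```

View pics/crop2.png

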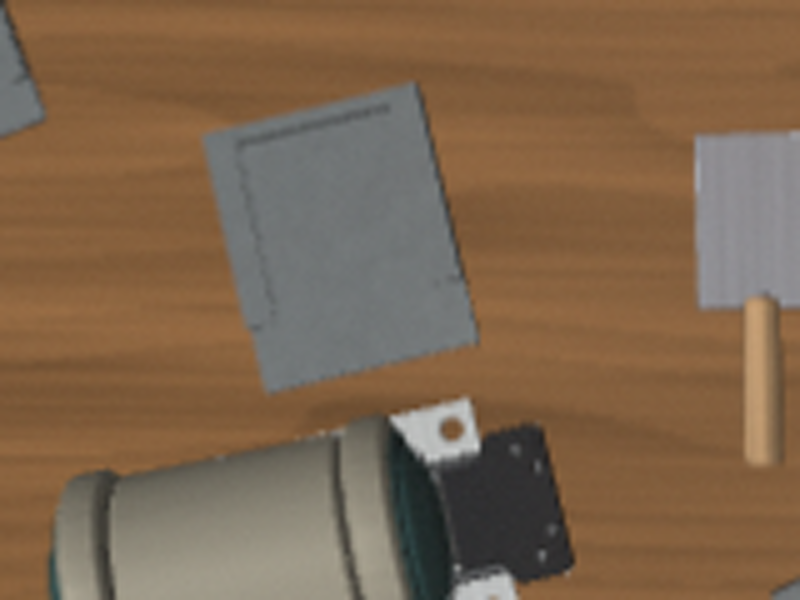

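The slide is empty and the plate is held beyond its open end, with a hole visible at crop (452,429). Next I'll lift and carry.

Request:
drive_tool:
  rows:
    - [[0,0,0],[0,0,-0.006],0]
    - [[0,0,0],[0,0,-0.012],0]
    - [[-0.1,0,0],[0,0,-0.015],0]
    - [[-0.1,0,0],[0,0,-0.015],0]
    - [[-0.1,0,0],[0,0,-0.015],0]
    - [[-0.1,0,0],[0,0,-0.015],0]
    - [[0,0,0],[0,0,-0.012],0]
    - [[0,0,0],[0,0,-0.006],0]

```text
t: 5.75
position: [0.4468, 0.1687, 0.1374]
eef_rot: [[-0.25, 0.968, 0.001], [0.968, 0.25, 0.002], [0.002, 0.001, -1.0]]
contact_force: [1.1, 0.5, -2.9]
opening: 0.147
```

```bash
python3 -c "
from h import *
s=robot.sense();print(s['position'],s['contact_force'],s['opening'])
plan([.615,-.266,.135],75.44,22)"
```

```text
[0.44676698 0.16868361 0.13739072] [ 1.14019376  0.51821876 -2.92279958] 0.14734755587425805
[0.0, -0.0, 1.32] [-0.021, 0.0025, 0.0001]
[0.0, -0.0, 1.32] [-0.021, 0.0029, 0.0001]
[0.0, -0.0, 1.32] [-0.0209, 0.0034, 0.0001]
[0.0, -0.0, 1.32] [-0.0208, 0.0039, 0.0001]
[0.0, -0.0, 1.32] [-0.0207, 0.0044, 0.0001]
[0.0, -0.0, 1.32] [-0.0206, 0.0049, 0.0001]
[0.0, -0.0, 1.32] [-0.0205, 0.0053, 0.0001]
[0.0, -0.0, 1.32] [-0.0204, 0.0058, 0.0001]
[0.0, -0.0, 1.32] [-0.0202, 0.0063, 0.0001]
[0.0, -0.0, 1.32] [-0.0201, 0.0067, 0.0001]
[0.0, -0.0, 1.32] [-0.0199, 0.0072, 0.0001]
[0.0, -0.0, 1.32] [-0.0198, 0.0077, 0.0001]
[0.0, -0.0, 1.32] [-0.0196, 0.0081, 0.0001]
[0.0, -0.0, 1.32] [-0.0194, 0.0086, 0.0001]
[0.0, -0.0, 1.32] [-0.0192, 0.009, 0.0001]
[0.0, -0.0, 1.32] [-0.019, 0.0094, 0.0001]
[0.0, -0.0, 1.32] [-0.0187, 0.0099, 0.0001]
[0.0, -0.0, 1.32] [-0.0185, 0.0103, 0.0001]
[0.0, -0.0, 1.32] [-0.0183, 0.0107, 0.0001]
[0.0, -0.0, 1.32] [-0.018, 0.0112, 0.0001]
[0.0, -0.0, 1.32] [-0.0178, 0.0116, 0.0001]
[0.0, -0.0, 1.32] [-0.0175, 0.012, 0.0001]
```

Request:
drive_tool:
  rows:
    - [[0,0,1.3],[-0.015,0.002,0],0]
    - [[0,0,1.3],[-0.021,0.003,0],0]
    - [[0,0,1.3],[-0.021,0.003,0],0]
    - [[0,0,1.3],[-0.021,0.004,0],0]
    - [[0,0,1.3],[-0.021,0.004,0],0]
    - [[0,0,1.3],[-0.021,0.005,0],0]
    - [[0,0,1.3],[-0.021,0.005,0],0]
    - [[0,0,1.3],[-0.02,0.006,0],0]

```text
t: 6.42
position: [0.5112, 0.0136, 0.1401]
eef_rot: [[-0.07, 0.998, 0.007], [0.998, 0.07, 0.006], [0.005, 0.008, -1.0]]
contact_force: [0.1, 0.0, -2.9]
opening: 0.143
```

Request:
drive_tool:
  rows:
    - [[0,0,1.3],[-0.02,0.006,0],0]
    - [[0,0,1.3],[-0.02,0.007,0],0]
    - [[0,0,1.3],[-0.02,0.007,0],0]
    - [[0,0,1.3],[-0.02,0.008,0],0]
    - [[0,0,1.3],[-0.02,0.008,0],0]
    - [[0,0,1.3],[-0.019,0.009,0],0]
    - [[0,0,1.3],[-0.019,0.009,0],0]
    - [[0,0,1.3],[-0.016,0.008,0],0]

```text
t: 7.08
position: [0.5761, -0.1514, 0.1375]
eef_rot: [[0.123, 0.992, 0.005], [0.992, -0.123, 0.007], [0.007, 0.005, -1.0]]
contact_force: [0.1, -0.2, -3.1]
opening: 0.146
```

```bash
python3 -c "
from h import *
s=robot.sense();print(s['position'],s['contact_force'],s['opening'])
plan([.615,-.266,.125],75.44,7)"
```

```text
[ 0.57614434 -0.1513958   0.1374546 ] [ 0.05208128 -0.1614982  -3.0756398 ] 0.1463843566345598
[0.03, -0.06, 1.07] [-0.0156, 0.0075, 0.0017]
[0.03, -0.06, 1.07] [-0.0154, 0.0078, 0.0017]
[0.03, -0.06, 1.07] [-0.0153, 0.0081, 0.0017]
[0.03, -0.06, 1.07] [-0.0151, 0.0084, 0.0017]
[0.03, -0.06, 1.07] [-0.015, 0.0087, 0.0017]
[0.03, -0.06, 1.07] [-0.0148, 0.0089, 0.0018]
[0.03, -0.06, 1.07] [-0.0146, 0.0092, 0.0018]
```

Request:
drive_tool:
  rows:
    - [[0,0,1.1],[-0.016,0.0075,0.001],0]
    - [[0,0,1.1],[-0.0155,0.008,0.001],0]
    - [[0,0,1.1],[-0.0155,0.008,0.001],0]
    - [[0,0,1.1],[-0.015,0.0085,0.001],0]
    - [[0,0,1.1],[-0.015,0.0085,0.001],0]
    - [[0,0,1.1],[-0.012,0.007,0.001],0]
    - [[0,0,0.5],[-0.006,0.004,0],0]
    - [[0,0,0],[0,0,0],0]

```text
t: 7.75
position: [0.6141, -0.2671, 0.1277]
eef_rot: [[0.259, 0.966, 0.004], [0.966, -0.259, 0.007], [0.008, 0.002, -1.0]]
contact_force: [0.1, 0.1, -2.2]
opening: 0.141
```

Request:
drive_tool:
  rows:
    - [[0,0,0],[0,0,0],0]
    - [[0,0,0],[0,0,0],0]

```text
t: 7.92
position: [0.6137, -0.2667, 0.1272]
eef_rot: [[0.26, 0.966, 0.002], [0.966, -0.26, 0.009], [0.009, 0.0, -1.0]]
contact_force: [0.3, 0.6, -1.3]
opening: 0.146
```

```bash
python3 -c "
from h import *
s=robot.sense();print(s['position'],s['contact_force'],s['opening'],s['qd'])
plan([.615,-.266,.105],75.44,1)
for n in('wrist','side','top'): snap(n,n+'3')
w=cv2.resize(load('wrist3')['image'][60:320,130:530],None,fx=2,fy=2,interpolation=cv2.INTER_CUBIC);cv2.imwrite('pics/w3c.png',w)
im=load('top3')['image'][140:260,370:490]; b=load('side3')['image'][170:330,320:500]
im=cv2.resize(im,(400,400),interpolation=cv2.INTER_CUBIC);b=cv2.resize(b,(400,356),interpolation=cv2.INTER_CUBIC)
o=np.zeros((400,800,3),np.uint8);o[:,:400]=im;o[:356,400:]=b;cv2.imwrite('pics/ts3c.png',o)"
```

```text
[ 0.61369658 -0.26672509  0.12719417] [ 0.30070645  0.55043071 -1.32107274] 0.14628646681092747 [ 0.17959979 -0.06220052  0.2563625   0.61121258  0.74491011  0.04198383]
[0.01, -0.52, -0.48] [0.0008, 0.0011, 0.0222]
```

View pics/w3c.png

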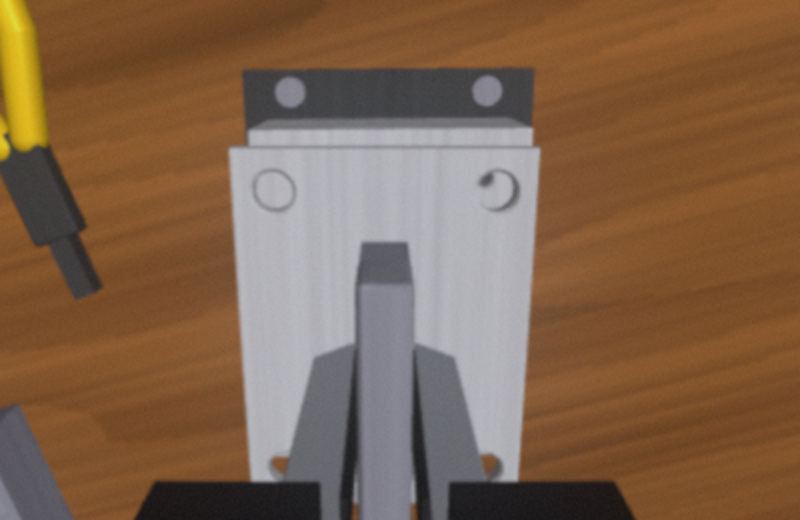

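View pics/ts3c.png

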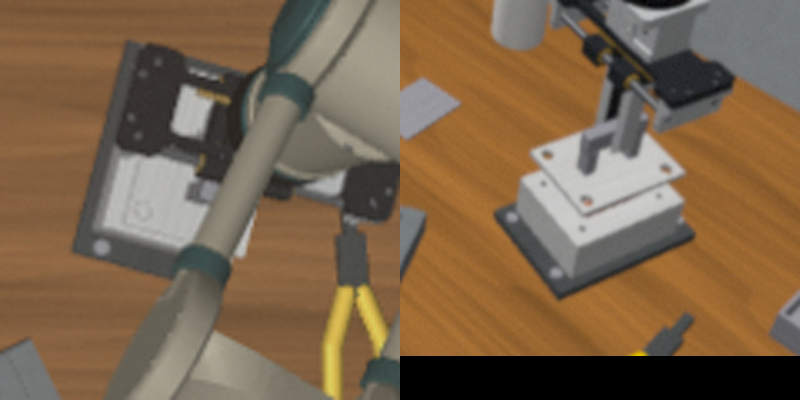

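Seven pictures viewed. In the wrist crop, the near cover holes are at (274,190) and (498,190). Behind them the foot corners are at (243,70) and (533,69), and the block's top edge is at (249,129)–(532,129). The plate hovers level above the mould, and the side crop shows a clear gap. I'll compare cover and mould within each picture, so common calibration errors cancel.

```bash
cat >> h.py <<'E'
def mpose(P,c=(.6152,-.2660),yaw=-14.56):
    a=np.radians(yaw); P=np.atleast_2d(P)[:,:2]-c; return 1000*P@np.array([[np.cos(a),-np.sin(a)],[np.sin(a),np.cos(a)]])
E
python3 - <<'E'
from h import *
c=load('wrist3'); px=lambda L:(np.array(L)+.5)/2-.5+[130,60]
zt=.1272-.029+.006
print('cover holes (mould mm)',mpose(atz(c,px([(274,190),(498,190)]),zt)).round(1).tolist(),'exp -47,+-33')
print('cover corners',mpose(atz(c,px([(230,148),(540,148)]),zt)).round(1).tolist(),'exp -60,+-45')
print('block edge',mpose(atz(c,px([(249,129),(532,129)]),.060)).round(1).tolist(),'exp -65,+-50')
print('foot',mpose(atz(c,px([(243,70),(533,69)]),.012)).round(1).tolist(),'exp -85,+-60')
s=load('side3'); q=lambda L:np.array(L)/2.2222-.28+[320,170]
print('side cover holes',mpose(atz(s,q([(146,155),(266,168),(187,201)]),zt)).round(1).tolist())
print('side mould holes',mpose(atz(s,q([(143,184),(182,229),(259,196)]),.06)).round(1).tolist())
E
```

```text
cover holes (mould mm) [[-50.4, -32.8], [-49.7, 32.9]] exp -47,+-33
cover corners [[-62.8, -44.9], [-61.9, 44.7]] exp -60,+-45
block edge [[-64.1, -47.2], [-63.2, 51.8]] exp -65,+-50
foot [[-83.6, -57.0], [-83.0, 61.5]] exp -85,+-60
side cover holes [[-50.7, 33.5], [43.7, -33.5], [-50.4, -34.0]]
side mould holes [[-47.1, 35.0], [-46.5, -31.3], [47.9, -31.0]]
```

The wrist and side cameras agree. Relative to the mould, the cover sits (−4.3, −2.3) mm and (−3.9, −2.2) mm off, with negligible relative yaw. So I'll shift +4.1 mm along tool y and +2.2 mm along tool x, and lower 22 mm. The tilt correction is small.

```bash
python3 -c "
from h import *
s=robot.sense();print(s['t'],s['position'],s['eef_rot'],s['qd'])
a=np.radians(-14.56); d=np.array([[np.cos(a),-np.sin(a)],[np.sin(a),np.cos(a)]])@[.0041,.00225]
t=[.6137+d[0],-.2667+d[1],.105]; print(t); plan(t,75.0,1)"
```

```text
8.0667 [ 0.61369076 -0.26620944  0.1274931 ] [[ 2.58788762e-01  9.65930035e-01  2.74672343e-03]
 [ 9.65891557e-01 -2.58802998e-01  8.63179018e-03]
 [ 9.04856565e-03  4.19226681e-04 -9.99958973e-01]] [ 0.17928007 -0.08054202 -0.06692634 -0.17465968 -0.21312943  0.08745725]
[np.float64(0.6182339639841834), np.float64(-0.26555297315195836), 0.105]
[0.02, -0.52, 0.0] [0.0016, 0.0042, 0.0225]
```

Request:
drive_tool:
  rows:
    - [[0,-0.3,0],[0.001,0.002,0.004],0]
    - [[0,-0.2,0],[0.001,0.002,0.005],0]
    - [[0,0,0],[0,0,0.005],0]
    - [[0,0,0],[0,0,0.004],0]
    - [[0,0,0],[0,0,0.002],0]
    - [[0,0,0],[0,0,0],0]
    - [[0,0,0],[0,0,0],0]

```text
t: 8.65
position: [0.6181, -0.2618, 0.1055]
eef_rot: [[0.256, 0.967, -0.0], [0.967, -0.256, 0.0], [0.0, -0.001, -1.0]]
contact_force: [-0.1, -0.9, -2.9]
opening: 0.147
```

```bash
python3 -c "
from h import *
plan([.6182,-.2656,.105],75,1)"
```

```text
[-0.03, -0.02, 0.19] [-0.0037, 0.001, 0.0005]
```

Request:
drive_tool:
  rows:
    - [[0,0,0],[-0.0035,0.001,0],0]
    - [[0,0,0],[0,0,0],0]
    - [[0,0,0],[0,0,0],0]

```text
t: 8.9
position: [0.6183, -0.266, 0.1056]
eef_rot: [[0.256, 0.967, -0.0], [0.967, -0.256, 0.0], [0.0, -0.0, -1.0]]
contact_force: [-0.6, 0.0, -1.8]
opening: 0.146
```

```bash
python3 -c "
from h import *
plan([.6182,-.2656,.105],75,1)
for n in('wrist','side'): snap(n,n+'4'); print(robot.sense()['position'])
w=cv2.resize(load('wrist4')['image'][60:320,130:530],None,fx=2,fy=2,interpolation=cv2.INTER_CUBIC);cv2.imwrite('pics/w4c.png',w)
b=load('side4')['image'][225:305,355:465];cv2.imwrite('pics/s4c.png',cv2.resize(b,None,fx=7,fy=7,interpolation=cv2.INTER_CUBIC))"
```

```text
[-0.02, -0.01, 0.2] [0.0004, -0.0002, 0.0006]
[ 0.61831456 -0.26622618  0.10571143]
[ 0.61828895 -0.26613912  0.10568654]
```

View pics/w4c.png

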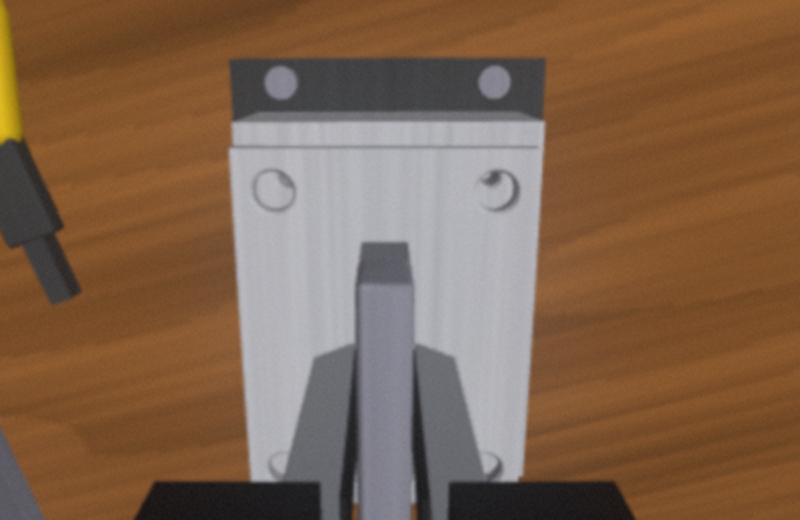

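View pics/s4c.png

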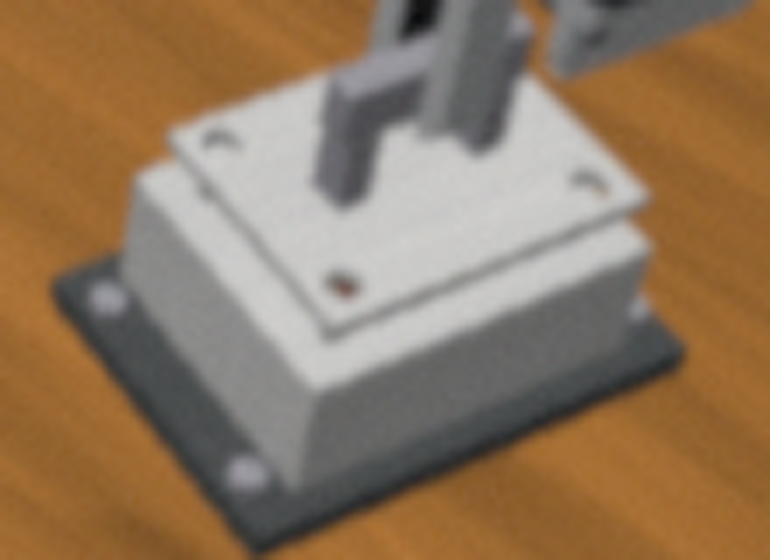

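Nine viewed. The wrist crop shows holes at (274,190) and (498,190), the block edge at (232,122)–(545,122), and foot corners at (231,59) and (545,59). The side crop shows cover holes at (221,140), (591,181) and (343,283), and a threaded hole at (205,192). Block top corners are at (137,178), (318,388) and (650,245), with foot corners at (52,286), (260,552) and (683,353).

```bash
python3 - <<'E'
from h import *
c=load('wrist4'); px=lambda L:(np.array(L)+.5)/2-.5+[130,60]
zt=.1057-.029+.006
print('W cover holes',mpose(atz(c,px([(274,190),(498,190)]),zt)).round(1).tolist(),'exp -47,+-33')
print('W cover corners',mpose(atz(c,px([(230,148),(540,148)]),zt)).round(1).tolist(),'exp -60,+-45')
print('W block edge',mpose(atz(c,px([(232,122),(545,122)]),.060)).round(1).tolist(),'exp -65,+-50')
print('W foot',mpose(atz(c,px([(231,59),(545,59)]),.012)).round(1).tolist(),'exp -85,+-60')
s=load('side4'); q=lambda L:(np.array(L)+.5)/7-.5+[355,225]
print('S cover holes',mpose(atz(s,q([(221,140),(591,181),(343,283)]),zt)).round(1).tolist(),'-47,33; 47,-33; -47,-33')
print('S mould hole',mpose(atz(s,q([(205,192)]),.06)).round(1).tolist(),'exp -47,33')
print('S block',mpose(atz(s,q([(137,178),(318,388),(650,245)]),.06)).round(1).tolist(),'exp -65,50;-65,-50;65,-50')
print('S foot',mpose(atz(s,q([(52,286),(260,552),(683,353)]),.012)).round(1).tolist(),'exp -85,60;-85,-60;85,-60')
print('S cover corners',mpose(atz(s,q([(168,134),(332,328),(649,197)]),zt)).round(1).tolist(),'exp -60,45;-60,-45;60,-45')
E
```

```text
W cover holes [[-46.0, -31.4], [-45.7, 34.3]] exp -47,+-33
W cover corners [[-58.3, -43.6], [-57.9, 45.9]] exp -60,+-45
W block edge [[-63.9, -47.4], [-63.5, 52.1]] exp -65,+-50
W foot [[-83.5, -56.7], [-83.0, 61.7]] exp -85,+-60
S cover holes [[-43.8, 36.3], [50.2, -30.7], [-44.7, -30.2]] -47,33; 47,-33; -47,-33
S mould hole [[-46.6, 36.6]] exp -47,33
S block [[-62.8, 51.5], [-61.3, -46.1], [67.1, -46.2]] exp -65,50;-65,-50;65,-50
S foot [[-85.4, 59.2], [-85.3, -61.2], [83.6, -58.4]] exp -85,60;-85,-60;85,-60
S cover corners [[-57.4, 46.0], [-58.1, -43.3], [62.1, -44.4]] exp -60,45;-60,-45;60,-45
```

The wrist camera gives a relative error of about (0, −1.1) mm. The side camera is noisier, at about (+1.7, −0.8). The threaded holes show through the near holes, so I'll enlarge those for a direct check.

```bash
python3 -c "
from h import *
im=load('wrist4')['image']; s=load('side4')['image']
f=lambda im,u,v:cv2.normalize(cv2.resize(im[v-12:v+13,u-12:u+13],(390,390),interpolation=cv2.INTER_CUBIC),None,0,255,cv2.NORM_MINMAX)
o=np.hstack([f(im,267,155),f(im,379,155)]);cv2.imwrite('pics/h4.png',o)
g=cv2.resize(s[225:265,370:460],None,fx=8,fy=8,interpolation=cv2.INTER_CUBIC)"
```

```text
(no output)
```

View pics/h4.png

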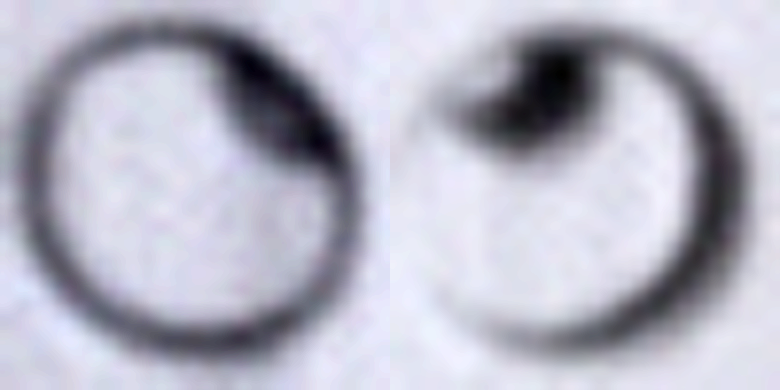

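Ten viewed. The left cover rim is centred at about (190,188) and its threaded hole at about (289,88). The right rim is centred at about (188,190) and its threaded hole at about (138,78). I'll convert these.

```bash
python3 - <<'E'
from h import *
c=load('wrist4'); q=lambda L,u:(np.array(L)+.5)/15.6-.5+[u-12,143]
ch=np.vstack([q([(190,188)],267),q([(188,190)],379)]); mh=np.vstack([q([(289,88)],267),q([(138,78)],379)])
M=mpose(atz(c,mh,.060)); print('mould',M.round(1).tolist())
for zt in(.0807,.0827,.0847):
    C=mpose(atz(c,ch,zt)); print(zt,C.round(1).tolist(),'spacing',round(np.linalg.norm(C[0]-C[1]),1),'rel',(C-M).round(1).tolist(),(C-M).mean(0).round(2))
print('mould spacing',np.linalg.norm(M[0]-M[1]))
E
```

```text
mould [[-46.2, -30.8], [-46.3, 35.6]]
0.0807 [[-45.7, -31.8], [-45.3, 34.5]] spacing 66.3 rel [[0.5, -1.0], [1.0, -1.1]] [ 0.75 -1.06]
0.0827 [[-46.1, -31.4], [-45.7, 34.2]] spacing 65.6 rel [[0.1, -0.7], [0.6, -1.5]] [ 0.39 -1.07]
0.0847 [[-46.4, -31.1], [-46.1, 33.8]] spacing 65.0 rel [[-0.2, -0.4], [0.3, -1.8]] [ 0.03 -1.07]
mould spacing 66.40431442050576
```

The hole spacing matches 66 mm at a plate top of about 0.0815 m. The remaining offset is about (+0.6, −1.07) mm, already inside tolerance, so I'll make one small correction.

Request:
drive_tool:
  rows:
    - [[0,0,-0.3],[0.001,-0.0007,0],0]
    - [[0,0,0],[0,0,0],0]
    - [[0,0,0],[0,0,0],0]
    - [[0,0,0],[0,0,0],0]
    - [[0,0,0],[0,0,0],0]
    - [[0,0,0],[0,0,0],0]

```text
t: 9.5
position: [0.6179, -0.265, 0.1063]
eef_rot: [[0.25, 0.968, 0.001], [0.968, -0.25, -0.0], [-0.0, 0.001, -1.0]]
contact_force: [0.1, 0.5, -1.9]
opening: 0.144
```

```bash
python3 -c "
from h import *
plan([.6179,-.2650,.105],75.2,1); print(robot.sense()['qd'])"
```

```text
[0.04, 0.01, 0.32] [-0.0, -0.0, 0.0013]
[-0.02759028  0.02170308 -0.05803431 -0.05671052 -0.03361041  0.05309351]
```

```bash
python3 -c "
from h import *
c=snap('wrist','wrist5'); im=c['image']; s=snap('side','side5')['image']
f=lambda im,u,v:cv2.normalize(cv2.resize(im[v-12:v+13,u-12:u+13],(390,390),interpolation=cv2.INTER_CUBIC),None,0,255,cv2.NORM_MINMAX)
o=np.zeros((580,780,3),np.uint8);o[:390]=np.hstack([f(im,267,155),f(im,379,155)])
o[390:,:380]=cv2.resize(im[220:315,190:380],None,fx=2,fy=2)
o[390:,400:780]=cv2.resize(s[215:310,310:500],None,fx=2,fy=2,interpolation=cv2.INTER_CUBIC);cv2.imwrite('pics/h5.png',o)
x=robot.sense();print(x['t'],x['position'],x['contact_force'],x['opening'])"
```

```text
9.6 [ 0.61794743 -0.26498773  0.1062773 ] [-0.25342251  0.87859582 -2.7269833 ] 0.1457313257436041
```

View pics/h5.png

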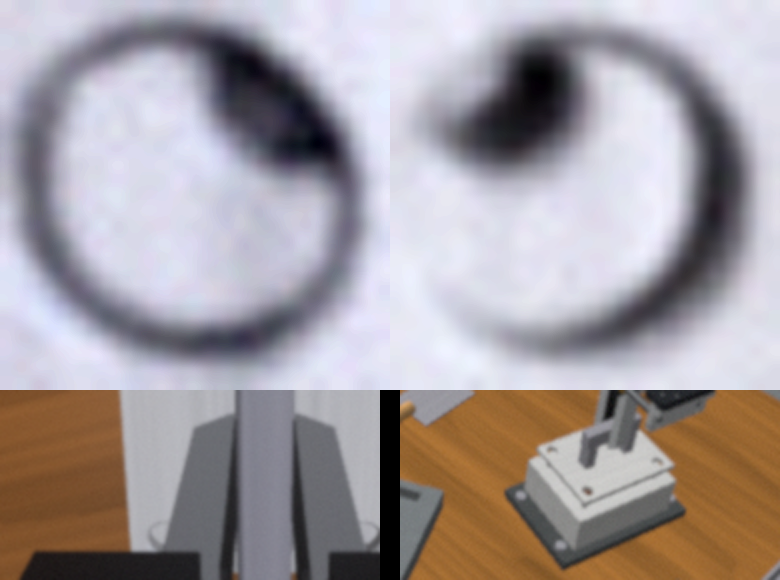

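The left threaded hole is now at about (278,93) and the right one at about (118,87). The rims are unchanged.

```bash
python3 - <<'E'
from h import *
c=load('wrist5'); q=lambda L,u:(np.array(L)+.5)/15.6-.5+[u-12,143]
ch=np.vstack([q([(190,188)],267),q([(188,190)],379)]); mh=np.vstack([q([(278,93)],267),q([(118,87)],379)])
M=mpose(atz(c,mh,.060))
for zt in(.0818,.0833):
    C=mpose(atz(c,ch,zt)); print(zt,C.round(1).tolist(),'rel',(C-M).round(1).tolist())
s=load('side5')
E
```

```text
0.0818 [[-46.1, -31.0], [-46.1, 35.1]] rel [[0.1, -0.4], [0.4, -0.5]]
0.0833 [[-46.4, -30.8], [-46.4, 34.8]] rel [[-0.2, -0.1], [0.1, -0.7]]
```

The cover is aligned to within about 0.7 mm, roughly 16 mm above the face, and steady. Handing in.

```bash
python3 -c "
from h import *
print(robot.job_done()); s=robot.sense(); print(s['t'],s['position'],s['contact_force'],s['opening'])"
```

```text
the job is handed in; nothing more can be done
None
the job is handed in; nothing more can be done
```

I gripped the cover by its bar at 40 N, slid it about 140 mm out of the open end of its slide, carried it over the mould and handed the job in still holding it. The arm's clock read 9.6 s at my last check. The hand-in gave no verdict.

**Alignment:** In the last wrist picture, the two near cover holes are within about 0.7 mm of their threaded holes. The far pair is mostly hidden by the gripper, so I inferred its position from the yaw and did not see it directly.

**Height and tilt:** By arm readings the underside is about 16–17 mm above the face, going by the 29 mm offset between tool tip and underside measured at the grasp. The tool is within about 0.1° of vertical. Opening is 0.146, about 14 mm, which matches the bar's thickness. The only load shown is the cover's weight, with no contact forces.

**Disagreement:** Before the last small correction, the coarser side camera put the cover about 1.7 mm along x and −0.8 mm along y. The wrist camera read about 0.6 mm and −1.1 mm. I trusted the wrist view through the holes. I did not work out a side-camera figure after the correction.

**Bystanders:** The path stayed clear of the bottle, pliers, syringe and spatula, but I did not measure their positions afterwards.

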